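# Let the pressure off the cooker, unlatch its lid and prop it open

### The job

Open the pressure cooker safely: press its release key to the halfway stop and keep it there until the pressure pin beside it has sunk, only then press the key fully down so that the lid unlatches and springs ajar. Then flip the stay on the cooker's left side up and right over until it stops, so that the lid rests propped open on it; let go, and leave the other things where they stand.

Things in the scene. Friction and masses are not known exactly. Their poses are not given: they have to be found in the camera images.
- cooker: Pressure cooker fixed on the worktop: steel housing 170 mm deep (x), 180 wide (y), 190 high with its black-and-steel lid (213 at the lid's handle). Origin under the housing's centre, z up, +y its left, +x its back, where the lid is hinged. A black console 112 mm wide juts from its front, x -151 to -83 mm, top 144 mm up; the release key and pressure pin stand up from its top.
- key_top (a point): Point on the cooker, 126 mm before its origin, 177 mm up: top of the grey release key (36 mm in x, 50 in y) at its highest. The key and pin sit in an insert that stands 0 to 10 mm lower (seal wear, not measured). Key pressed down: soft spring (2.5 to 4.5 N) for 8 mm to the halfway stop; past it only above about 12 N, 8 mm more to a rigid bottom. Let go, only the first 8 mm spring back.
- lid_release (a joint): Second stage of the release key: m pushed past the halfway stop, 0 at the stop and above, 0.008 fully down; it stays where it is pushed. The lid's catch lets go at about 0.005.
- pressure_pin (a joint): How far the pressure pin (plain steel, 12 mm thick, 43 mm to the right, -y, of the key; stands 11 mm out) has sunk, m: 0 up (under pressure), 0.008 sunk. It follows the key's first stage slowly, 2 to 3 s to sink with the key kept at the halfway stop, and rises again if the key is let up from there. It stays sunk once the key has been pressed fully.
- lid (a joint): Lid angle, rad: 0 shut and held by the catch at its front; grows as it opens upward about the hinge at the back. Unlatched it springs to about 0.08 to 0.18 and floats there; raised further it falls back unless the stay holds it. On the stay at its stop it reads about 0.44.
- lid_hinge (a point): Middle of the lid's hinge axis (along the cooker's y), 90 mm behind the origin, 165 mm up.
- stay (a joint): Stay angle, rad: 0 to 0.15 lying forward along the cooker's left side, 1.57 upright, 2.27 leaning back at its stop. From about 0.6 on its pin runs along under the rail on the lid's left edge and lifts the lid (3 to 8 N at the grip); past about 2.0 it is over centre and the lid's weight holds it at the stop.
- stay_grip (a point): Middle of the stay's black round grip, which turns freely on its pin: 13 mm diameter, along the cooker's y, 65 mm from the stay's pivot, free from 120 to 172 mm left of the cooker's middle plane (the lid's rail ends at 110). Moves with the stay on an arc in the cooker's x-z plane.
- stay_pivot (a point): Point on the stay's pivot axis (along the cooker's y) level with the middle of the grip: centre of the grip's arc, radius 65 mm, 143 mm up. The grip goes from in front (-x) of it, over the top, to behind it.
- mug: Green mug, 96 mm high, loose, bystander. Origin under its centre.
- salt_shaker: Salt shaker, 44 mm wide, 90 mm high, loose, bystander at the cooker's right. Origin under its centre.
- pepper_mill: Wooden pepper mill, 58 mm wide, 170 mm high, loose, bystander at the cooker's right. Origin under its centre.

How it is judged (in metres and radians):
On the way, in this order (a step that is already met when the one before it is completed fails the run):
1. the pressure pin has sunk with the key kept at its halfway stop (value of joint pressure_pin above 0.0065 m and value of joint lid_release below 0.0015 m and value of joint lid below 0.04 rad), for 0.2 s.
2. the key is pressed fully down and the lid has sprung ajar (value of joint lid_release above 0.0065 m and value of joint lid above 0.05 rad), for 0.2 s.
At the end, for the whole second after the job is handed in: The release key is fully down (second stage over 6.5 mm of 8), the pin is sunk (over 5 mm), the stay is over centre at its stop (over 2.1 rad) and the lid rests still on it at 0.38 to 0.55 rad; the bystanders stand upright where they stood (value of joint lid_release above 0.0065 m and value of joint pressure_pin above 0.005 m and value of joint stay above 2.1 rad and value of joint lid between 0.38 and 0.55 rad and contact force between stay and lid above 0.5 N and velocity of joint lid between -0.05 and 0.05 rad/s and angle between each of mug, salt_shaker, pepper_mill's own z axis and vertical below 0.2 rad); the robot touches nothing.
It fails at once if the key is forced past its halfway stop while the pressure pin is still up (over 3.5 mm past, with the pin sunk less than 5 mm) (value of joint lid_release above 0.0035 m and value of joint pressure_pin below 0.005 m).
It fails at once if a bystander is pushed more than 3 cm (distance of any of mug, salt_shaker, pepper_mill from where it was at the start of the episode above 0.03 m).
It also fails if it takes over 61 s, if anything falls off the work surface, if the arm or the gripper's body presses on something with over 40 N, if the wrist force passes 120 N, or if a joint passes its speed limit or range.

### The arm

A 6-joint arm with a two-finger parallel gripper is mounted at the origin on a cart in front of the work surface, level with it; the furniture and walls round the work are solid. World frame = base frame: x ahead of the robot, y to its left, z up, the work surface at z = 0. Lengths are in m, angles in degrees, forces in N, time in s.
With the tool pointing down it reaches from about 0.35 to 0.875 m from the base axis. Payload 4.2 kg.
Tool frame: the origin (TCP) lies midway between the tips of the shut fingers; the grasp point (between the pads) lies 19 mm behind it (r.pinch_z is the distance from the TCP to the grasp point, in m); z points along the fingers, y is the line along which they close (so a half turn about z gives the same grasp; the last joint's range is limited). The gripper opens to 87 mm and grips with 3 to 60 N. Pads are 19 mm wide; open, the fingers measure 117 mm over their backs; the gripper's body (75 mm by 190 mm) begins 51 mm behind the grasp point.
Start: joints at [83.744, 22.042, 0.453, 0, -68.411, -14.817], TCP at [0.225, 0.583, 0.223] pointing down, gripper open.
Joint ranges: [-179.83, 179.83], [-69.29, 118.12], [-61.27, 80.66], [-181.25, 117.63], [-171.15, -9.14], [-177.46, 177.46]. Speed limits (degrees/s): [159.86, 159.86, 180, 180, 180, 180].

### API

Orientations are given as a 3x3 rotation matrix whose columns are the frame's x, y, z axes.
In Python, from station import r, imaging, models gives the robot as it stands. The module is installed in compiled form; this text tells all that it offers.
- The arm moves only by the tool apply_moves, never from a script. Its argument "moves" is a list of rows, each a list of 2 entries, a list of its own where there are three numbers: the shift along the tool's x, y, z in m, then the turn about the tool's z in degrees. A call has 1 to 5 rows; each row shifts and turns the commanded pose from where the row before left it, along the tool's axes as they then stand; what a row does not reach is not made up. A row lasts 1/12 s, in which the tool goes at most 41.7 mm and 7.16 degrees, less where a joint would pass 70% of its speed; a pose out of reach is approached as far as the arm can. A call is refused whole if a number of a shift passes 0.0417 or a number of a turn 7.16, either way. A call with a gripper value outside its range is refused whole. "hand" is the finger opening in m, from 0 to 0.087, set as the call begins (left out, the last holds). The fingers move at their own pace and stop on an object; the grip force is fixed at half the most. Time passes only in rows, so rows that do not move let the fingers close. It gives the time, the measured TCP pose, the force, the opening and the grip force at its end, in the units of the state.
- r.sense(): the state, without advancing time (a new reading comes with each control period).
- imaging.capture(name): name is "scene" or "top" or "wrist"; returns a dict with "frame" (384x512x3 uint8, blue, green, red), "intrinsics" (3x3 intrinsics, pixels), "dist" ([k1, k2, p1, p2, k3] as OpenCV has them; the pictures are not rectified), "eye" and "orientation" of the camera in the world. Camera axes: x right, y down, z forward; pixel columns grow to the right and rows downward; lengths in m; the calibration is good to about 2 mm. A picture is of the moment at which its call begins. There is no depth.
- r.finish_job(): hands the job in; it is judged then, once.
Trained networks look in a picture, given as the dict that the camera call returned (one of the last four; its "shot" number tells which), for a name from the list of things; names that differ only in an ending like _2 or _b are one class to them, and where a whole thing is asked for, a point or a joint stands for the part that bears it (a point fixed in the world has none). Each returns a list of dicts, best first, with "confidence" (0 to 1); they miss things now and then, are a little off and sometimes report something else, mostly with a low value. They report only what shows in the picture. A call takes as long as a camera call.
- models.cut_out(picture, target): "region" (384x512 bool, what is visible of it) and "extent" ([left, top, width, height] as shares, 0 to 1, of the picture: columns of its width, rows of its height, round what is visible of it).
- models.place_of(picture, target): "at" ([column, row] as shares, 0 to 1, of the picture: columns of its width, rows of its height: a listed point, or the origin of a listed thing).
The state is a dict: "time_s": time; "joints": joint angles; "joint_velocities": joint speeds; "effort": joint torques, N m; "tcp_pos": TCP position; "ee_rot": TCP orientation; "wrist_force": force on the tool from outside, world axes, zero at the start; "moment": the same for the moment, N m; "gripper_width": opening from 0.0 (shut) to 1.0 (fully open); "gripper_force": force on a finger pad.
Only numpy, scipy, OpenCV 4.12 (cv2) and the standard library are available. Lean on these libraries where they do the work, as an engineer would, in place of code of your own. Each camera call takes 0.05 s, during which the arm holds its last target. There are 200 camera calls.

## Working session

There is one attempt and no reset: what is moved stays moved. The work goes in short steps, Python scripts to look and compute and a tool call to move; the robot and the scene stay as the last step left them, time stands still between calls to the robot, and variables do not carry over. Pictures are saved under pics/ and viewed, at most 10 in all, crops included, and the job is handed in when it is done.

Besides the shell and the picture viewer there is one more tool, called after "Emit:" as name([rows], argument=value, ...), one row to a line, values as JSON. apply_moves: Moves the arm, as the interface text tells. Its arguments: {"type":"object","properties":{"moves":{"type":"array"},"hand":{"type":"number"}},"required":["moves"]}

```bash
mkdir -p pics; cat > h.py <<'E'
import numpy as np, cv2
from station import r, imaging, models
def ray(p,at):
    uv=np.array([[at[0]*512,at[1]*384]],float).reshape(1,1,2)
    n=cv2.undistortPoints(uv,np.array(p['intrinsics'],float),np.array(p['dist'],float))[0,0]
    d=np.array(p['orientation'])@np.array([n[0],n[1],1]); return np.array(p['eye'],float),d/np.linalg.norm(d)
def proj(p,X):
    R=np.array(p['orientation']);t=-R.T@np.array(p['eye'])
    return cv2.projectPoints(np.array(X,float).reshape(-1,1,3),cv2.Rodrigues(R.T)[0],t,np.array(p['intrinsics'],float),np.array(p['dist'],float))[0].reshape(-1,2)
def tri(rays):
    A=sum(np.eye(3)-np.outer(d,d) for e,d in rays); b=sum((np.eye(3)-np.outer(d,d))@e for e,d in rays)
    return np.linalg.solve(A,b)
E
cat > a.py <<'E'
from h import *
s=r.sense(); print(s['time_s'],s['tcp_pos'],np.round(s['ee_rot'],3).tolist(),r.pinch_z)
P={}
for c in ("scene","top","wrist"):
    p=imaging.capture(c);P[c]=p
    cv2.imwrite(f'pics/{c}0.png',p['frame'])
    print(c,np.round(p['eye'],3))
    for n in ['cooker','key_top','lid_hinge','stay_grip','stay_pivot','mug','salt_shaker','pepper_mill','pressure_pin']:
        o=models.place_of(p,n)
        for q in o[:2]: 
            print(n,round(q['confidence'],2),np.round(np.array(q['at'])*[512,384],1))
cv2.imwrite('pics/all0.png',cv2.resize(np.hstack([P['scene']['frame'],P['top']['frame']]),(800,300)))
E
python3 a.py
```

```text
0.0 [0.22447677 0.58265249 0.22147511] [[0.933, -0.36, -0.001], [-0.36, -0.933, -0.002], [0.0, 0.002, -1.0]] 0.0187
scene [-0.2   -0.627  0.812]
cooker 0.57 [268.7 226.3]
lid_hinge 0.69 [279.3 172.6]
stay_grip 0.41 [217.  194.6]
stay_pivot 0.55 [225.3 186.1]
mug 0.76 [173.1 215.4]
pepper_mill 0.78 [328.4 281.2]Traceback (most recent call last):
  File "a.py", line 9, in <module>
    o=models.place_of(p,n)
ValueError: it knows: cooker, key_top, lid_hinge, mug, pepper_mill, salt_shaker, stay_grip, stay_pivot
```

```bash
sed -i "s/,'pressure_pin'\]/]/" a.py; python3 a.py
```

```text
0.45 [0.22467444 0.58314657 0.22245868] [[0.933, -0.36, -0.0], [-0.36, -0.933, -0.0], [0.0, 0.0, -1.0]] 0.0187
scene [-0.2   -0.627  0.812]
cooker 0.72 [267.3 228.6]
key_top 0.55 [256.7 202.5]
lid_hinge 0.74 [280.1 172.7]
stay_grip 0.44 [214.7 194.4]
stay_pivot 0.65 [226.3 185.5]
mug 0.79 [172.  214.1]
top [0.343 0.045 1.266]
key_top 0.79 [278.5 220.9]
lid_hinge 0.66 [254.7 149.1]
stay_grip 0.7 [224.6 228.9]
stay_grip 0.64 [350.9 167.4]
stay_pivot 0.59 [219.5 209. ]
mug 0.84 [173.5 246.6]
salt_shaker 0.72 [356.9 165.7]
pepper_mill 0.92 [352.8 210.6]
wrist [0.291 0.558 0.385]
```

View pics/scene0.png

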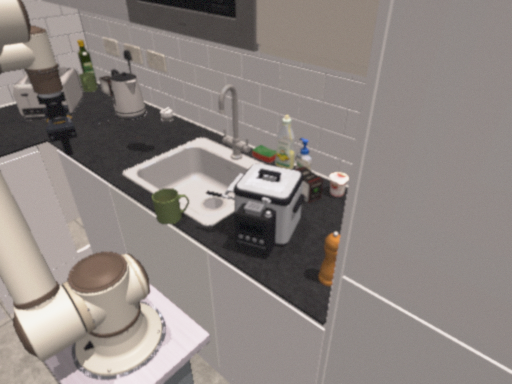

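View pics/top0.png

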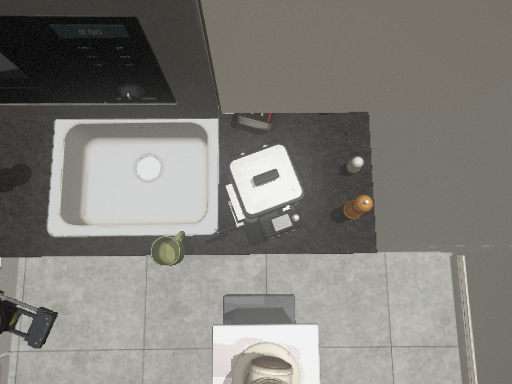

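The scene view shows the cooker at about (268,205) with the console toward the robot. The top view shows the lid at (266,180), the key at (280,222), the stay's grip bar at (224,232), the mug at (168,250), and the shaker and mill on the right.

```bash
cat > b.py <<'E'
from h import *
from scipy.optimize import least_squares
names={'key_top':(-.126,0,.177),'lid_hinge':(.09,0,.165),'cooker':(0,0,0)}
obs=[];R={}
for c in ("scene","top"):
    p=imaging.capture(c)
    for n in ['cooker','key_top','lid_hinge','stay_grip','stay_pivot','mug']:
        o=models.place_of(p,n)
        if o:
            q=o[0]; R.setdefault(n,[]).append(ray(p,q['at'])); obs.append((p,n,np.array(q['at'])*[512,384],q['confidence']))
for n,v in R.items():
    if len(v)==2: print(n,np.round(tri(v),3))
# top-view at known height
def athz(e,d,z): return e+d*(z-e[2])/d[2]
for p,n,a,c in obs: print(n,np.round(a,1),round(c,2), np.round(athz(*ray(p,a/[512,384]),{'key_top':.172,'lid_hinge':.165,'stay_grip':.15,'stay_pivot':.143}.get(n,0)),3))
def f(v):
    c,s=np.cos(v[3]),np.sin(v[3]);o=[]
    for p,n,a,cf in obs:
        if n in names: l=np.array(names[n]); 
        elif n=='stay_pivot': l=np.array([v[4],.146,.143])
        elif n=='stay_grip': l=np.array([v[4]-.065*np.cos(v[5]),.146,.143+.065*np.sin(v[5])])
        else: continue
        if n=='key_top': l=l-[0,0,v[2]]
        X=np.array([v[0]+c*l[0]-s*l[1],v[1]+s*l[0]+c*l[1],l[2]])
        o+=list((proj(p,X)[0]-a))
    return np.array(o+[(v[2]-.005)*300,(v[5]-.07)*20])
q=least_squares(f,[.5,0,.005,.3,0,.07],loss='soft_l1'); print(np.round(q.x,4),np.round(f(q.x),1))
E
python3 b.py
```

```text
key_top [ 0.447 -0.046  0.175]
lid_hinge [0.647 0.025 0.165]
stay_grip [0.429 0.099 0.148]
stay_pivot [0.493 0.123 0.153]
mug [ 0.388  0.285 -0.019]
cooker [268.2 225.2] 0.91 [ 0.565 -0.    -0.   ]
key_top [254.2 204.2] 0.59 [ 0.449 -0.043  0.172]
lid_hinge [281.7 170.6] 0.91 [0.655 0.021 0.165]
stay_grip [216.4 195.3] 0.46 [0.429 0.095 0.15 ]
stay_pivot [226.1 182.3] 0.93 [0.507 0.132 0.143]
mug [172.9 219.2] 0.85 [0.374 0.266 0.   ]
key_top [282.7 220. ] 0.66 [ 0.448 -0.048  0.172]
lid_hinge [253.3 152.2] 0.9 [0.641 0.03  0.165]
stay_grip [228.8 228.8] 0.61 [0.427 0.1   0.15 ]
stay_pivot [219.5 206.4] 0.68 [0.491 0.127 0.143]
mug [173.5 245.1] 0.7 [0.389 0.28  0.   ]
[ 0.5646 -0.0029  0.0032  0.3622 -0.0229  0.0502] [ 0.5  0.4  0.8  0.5 -3.1 -0.2 -1.3 -0.2 -2.1  2.8  0.1  0.4  0.5 -2.6
 -0.7 -1.2  0.5 -0.2 -0.5 -0.4]
```

Emit:
apply_moves([
  [[0, 0, -0.025], -7],
  [[0, 0, -0.025], -7],
  [[0, 0, -0.025], -7],
  [[0, 0, -0.025], -7],
  [[0, 0, -0.025], -7],
], hand=0)

```text
time_s: 2.92
tcp_pos: [0.2247, 0.583, 0.3489]
ee_rot: [[0.969, 0.247, 0.0], [0.247, -0.969, 0.0], [0.0, -0.0, -1.0]]
wrist_force: [-0.1, 1.5, -0.2]
gripper_width: 0.705
gripper_force: 0.0
```

Emit:
apply_moves([
  [[0, 0, 0], -7],
  [[0, 0.02, 0], 0],
  [[-0.005, 0.0405, 0], 0],
  [[-0.005, 0.0405, 0], 0],
  [[-0.005, 0.0405, 0], 0],
])

```text
time_s: 3.33
tcp_pos: [0.2613, 0.4441, 0.3471]
ee_rot: [[0.934, 0.358, -0.0], [0.358, -0.934, -0.001], [-0.0, 0.001, -1.0]]
wrist_force: [1.0, -0.3, 1.5]
gripper_width: 0.321
gripper_force: 0.0
```

Emit:
apply_moves([
  [[-0.005, 0.04, 0], 0],
  [[-0.005, 0.04, 0], 0],
  [[-0.005, 0.04, 0], 0],
  [[-0.005, 0.04, 0], 0],
  [[-0.005, 0.04, 0], 0],
])

```text
time_s: 3.75
tcp_pos: [0.3092, 0.2478, 0.3479]
ee_rot: [[0.934, 0.358, 0.001], [0.358, -0.934, 0.001], [0.001, -0.001, -1.0]]
wrist_force: [0.9, 0.5, -0.3]
gripper_width: 0.01
gripper_force: 0.0
```

Emit:
apply_moves([
  [[-0.005, 0.04, 0], 0],
  [[-0.005, 0.04, 0], 0],
  [[-0.005, 0.04, 0], 0],
  [[-0.005, 0.04, 0], 0],
  [[-0.005, 0.04, 0], 0],
])

```text
time_s: 4.17
tcp_pos: [0.3571, 0.0522, 0.3482]
ee_rot: [[0.934, 0.358, 0.002], [0.358, -0.934, 0.001], [0.002, -0.0, -1.0]]
wrist_force: [1.2, 0.7, 0.0]
gripper_width: 0.005
gripper_force: 0.0
```

Emit:
apply_moves([
  [[-0.005, 0.04, 0.01], 0],
  [[0, 0.03, 0.01], 0],
  [[0, 0, 0], 0],
])

```text
time_s: 4.42
tcp_pos: [0.3772, -0.017, 0.3259]
ee_rot: [[0.937, 0.35, -0.003], [0.35, -0.937, -0.001], [-0.004, 0.0, -1.0]]
wrist_force: [-0.2, -0.5, 0.2]
gripper_width: 0.005
gripper_force: 0.0
```

```bash
cat > c.py <<'E'
from h import *
import sys,pickle
p=imaging.capture('wrist'); s=r.sense(); print(s['time_s'],np.round(s['tcp_pos'],4),np.round(s['joints'],1))
f=p['frame'].copy(); o={}
for n in ['key_top','stay_grip','stay_pivot','lid_hinge']:
    for q in models.place_of(p,n)[:1]:
        a=np.array(q['at'])*[512,384]; o[n]=(a,q['confidence']); print(n,round(q['confidence'],2),np.round(a,1))
for n in ['key_top','stay_grip','pressure_pin']:
    try:
        for q in models.cut_out(p,n)[:1]: print('cut',n,round(q['confidence'],2),np.round(np.array(q['extent'])*[512,384,512,384],1),np.argwhere(q['region']).mean(0)[::-1].round(1))
    except ValueError as e: print(e)
t=sys.argv[1]; cv2.imwrite(f'pics/{t}.png',f); pickle.dump((p,o),open(t+'.pkl','wb'))
E
python3 c.py w1
```

```text
4.4667 [ 0.3773 -0.0154  0.3266] [ 22.7  -7.1 -19.1  -0.  -78.1  87.9]
key_top 0.57 [300.  134.1]
stay_grip 0.76 [157.3  95.8]
stay_pivot 0.55 [483.9  60.1]
cut key_top 0.59 [129.6   0.  274.3 152.2] [288.   63.6]
cut stay_grip 0.87 [131.1  18.5  74.6  83.9] [170.2  83.4]
cut pressure_pin 0.68 [330.7 126.6  10.5  12.2] [335.5 131.5]
```

View pics/w1.png

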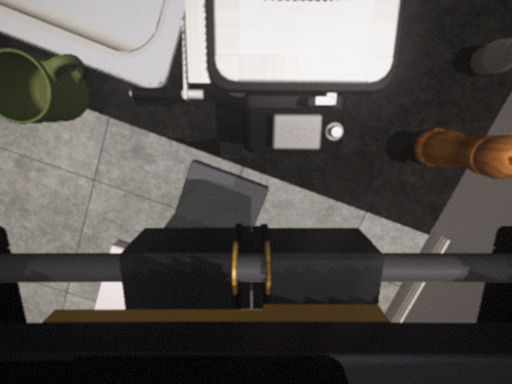

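Wrist view: the key is at (298,132), the pin at (335,131), the stay grip bar runs from (131,94) to (185,94), and the stay is at (195,50). Next I take a second view.

Emit:
apply_moves([
  [[0.007, 0.015, 0.013], 0],
  [[0.007, 0.015, 0.013], 0],
  [[0.006, 0.015, 0.014], 0],
  [[0, 0, 0], 0],
  [[0, 0, 0], 0],
])

```text
time_s: 5.23
tcp_pos: [0.4124, -0.0476, 0.2871]
ee_rot: [[0.934, 0.357, -0.002], [0.357, -0.934, -0.001], [-0.002, -0.0, -1.0]]
wrist_force: [-0.1, -0.6, -0.0]
gripper_width: 0.007
gripper_force: 0.0
```

```bash
python3 c.py w2
```

```text
5.2833 [ 0.4125 -0.0473  0.2879] [ 16.1  -1.8 -19.9   0.  -71.9  94.9]
key_top 0.85 [262.9 161.5]
stay_grip 0.84 [100.4 117.6]
cut key_top 0.73 [7.590e+01 3.000e-01 3.002e+02 1.822e+02] [248.2  75.9]
cut stay_grip 0.73 [73.2 72.2 87.5 53.5] [113.4 114.6]
cut pressure_pin 0.52 [296.1 153.   11.4  14.2] [303.1 158.2]
```

View pics/w2.png

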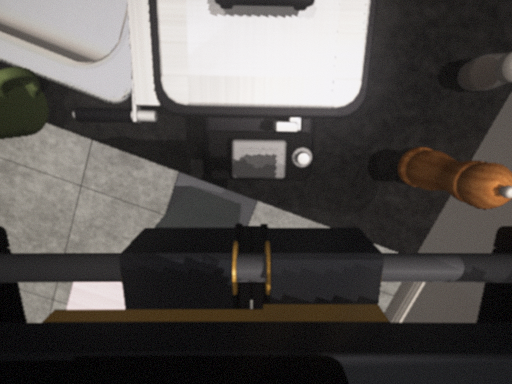

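Second view: the key is at (259,158), the pin at (303,158), and the grip runs from (75,114) to (157,116), with the black part ending at about x=132.

```bash
cat > d.py <<'E'
from h import *
import pickle
p1,_=pickle.load(open('w1.pkl','rb'));p2,_=pickle.load(open('w2.pkl','rb'))
print(p2['intrinsics'][0],p2['dist'])
S=np.array([512,384.])
R=np.array(r.sense()['ee_rot']);T=np.array(r.sense()['tcp_pos'])
for n,a,b,z in [('key',(298,132),(259,158.5),.172),('pin',(335,131),(303,158),.15),('gripend',(131,94.5),(75,114.5),.147)]:
    r1=ray(p1,a/S);r2=ray(p2,b/S);X=tri([r1,r2])
    h=[e+d*(z-e[2])/d[2] for e,d in (r1,r2)]
    print(n,X.round(4),[x.round(4) for x in h],'tool',((np.mean(h,0)-T)@R).round(4))
E
python3 d.py
```

```text
[302.52167035   0.         251.0638918 ] [0.01145047 0.         0.         0.         0.        ]
key [ 0.4427 -0.0432  0.1689] [array([ 0.4425, -0.0431,  0.172 ]), array([ 0.4434, -0.0426,  0.172 ])] tool [0.03   0.0065 0.1162]
pin [ 0.4571 -0.0838  0.1531] [array([ 0.4575, -0.0842,  0.15  ]), array([ 0.4567, -0.0849,  0.15  ])] tool [0.0283 0.0505 0.1382]
gripend [0.4163 0.1346 0.1493] [array([0.4158, 0.1352, 0.147 ]), array([0.4161, 0.1362, 0.147 ])] tool [ 0.0687 -0.1699  0.1412]
```

Emit:
apply_moves([
  [[0.014, 0.003, 0.03], 0],
  [[0.014, 0.003, 0.03], 0],
  [[0, 0, 0.03], 0],
  [[0, 0, 0.01], 0],
  [[0, 0, 0], 0],
])

```text
time_s: 6.05
tcp_pos: [0.4388, -0.0437, 0.1847]
ee_rot: [[0.934, 0.357, -0.007], [0.357, -0.934, -0.001], [-0.007, -0.001, -1.0]]
wrist_force: [0.1, 0.2, 0.3]
gripper_width: 0.002
gripper_force: 0.0
```

Emit:
apply_moves([
  [[0, 0, 0.004], 0],
  [[0, 0, 0.004], 0],
  [[0, 0, 0], 0],
  [[0, 0, 0], 0],
])

```text
time_s: 6.38
tcp_pos: [0.4412, -0.0434, 0.1804]
ee_rot: [[0.934, 0.357, 0.002], [0.357, -0.934, 0.0], [0.002, 0.0, -1.0]]
wrist_force: [0.9, 0.3, 0.3]
gripper_width: 0.007
gripper_force: 0.0
```

Emit:
apply_moves([
  [[0, 0, 0.003], 0],
  [[0, 0, 0], 0],
  [[0, 0, 0], 0],
])

```text
time_s: 6.63
tcp_pos: [0.4408, -0.0435, 0.1767]
ee_rot: [[0.934, 0.357, 0.0], [0.357, -0.934, 0.0], [0.0, 0.0, -1.0]]
wrist_force: [0.7, -0.3, 0.4]
gripper_width: 0.005
gripper_force: 0.0
```

Emit:
apply_moves([
  [[0, 0, 0.003], 0],
  [[0, 0, 0], 0],
  [[0, 0, 0], 0],
])

```text
time_s: 6.88
tcp_pos: [0.4406, -0.0435, 0.1734]
ee_rot: [[0.934, 0.357, -0.0], [0.357, -0.934, -0.0], [-0.0, -0.0, -1.0]]
wrist_force: [0.1, -1.0, -0.0]
gripper_width: 0.001
gripper_force: 0.0
```

Emit:
apply_moves([
  [[0, 0, 0.002], 0],
  [[0, 0, 0], 0],
  [[0, 0, 0], 0],
])

```text
time_s: 7.13
tcp_pos: [0.4411, -0.0434, 0.1718]
ee_rot: [[0.934, 0.357, 0.001], [0.357, -0.934, -0.0], [0.001, 0.0, -1.0]]
wrist_force: [0.1, -0.1, 1.9]
gripper_width: 0.002
gripper_force: 1.0
```

Emit:
apply_moves([
  [[0, 0, 0.002], 0],
  [[0, 0, 0], 0],
  [[0, 0, 0], 0],
])

```text
time_s: 7.38
tcp_pos: [0.4411, -0.0435, 0.1698]
ee_rot: [[0.934, 0.357, 0.001], [0.357, -0.934, -0.0], [0.001, 0.0, -1.0]]
wrist_force: [0.3, 0.1, 2.5]
gripper_width: 0.005
gripper_force: 1.4
```

Emit:
apply_moves([
  [[0, 0, 0.002], 0],
  [[0, 0, 0], 0],
  [[0, 0, 0], 0],
])

```text
time_s: 7.63
tcp_pos: [0.4411, -0.0434, 0.1677]
ee_rot: [[0.934, 0.357, 0.001], [0.357, -0.934, -0.0], [0.001, 0.0, -1.0]]
wrist_force: [0.1, -1.0, 3.3]
gripper_width: 0.004
gripper_force: 1.7
```

Emit:
apply_moves([
  [[0, 0, 0.002], 0],
  [[0, 0, 0], 0],
  [[0, 0, 0], 0],
])

```text
time_s: 7.88
tcp_pos: [0.4411, -0.0434, 0.1657]
ee_rot: [[0.934, 0.357, 0.001], [0.357, -0.934, -0.0], [0.001, 0.0, -1.0]]
wrist_force: [0.5, -0.3, 3.4]
gripper_width: 0.005
gripper_force: 1.9
```

Emit:
apply_moves([
  [[0, 0, 0.001], 0],
  [[0, 0, 0], 0],
  [[0, 0, 0], 0],
])

```text
time_s: 8.13
tcp_pos: [0.441, -0.0434, 0.1647]
ee_rot: [[0.934, 0.357, 0.001], [0.357, -0.934, -0.0], [0.001, 0.0, -1.0]]
wrist_force: [-0.5, 0.5, 4.1]
gripper_width: 0.005
gripper_force: 2.0
```

Emit:
apply_moves([
  [[0, 0, 0.001], 0],
  [[0, 0, 0], 0],
  [[0, 0, 0], 0],
])

```text
time_s: 8.38
tcp_pos: [0.4411, -0.0435, 0.164]
ee_rot: [[0.934, 0.357, 0.001], [0.357, -0.934, -0.0], [0.001, 0.0, -1.0]]
wrist_force: [-0.3, -0.5, 6.1]
gripper_width: 0.003
gripper_force: 3.1
```

Force is above the soft-spring range (6 N), so the key is on the halfway stop. I hold here.

Emit:
apply_moves([
  [[0, 0, 0.0003], 0],
  [[0, 0, 0], 0],
  [[0, 0, 0], 0],
  [[0, 0, 0], 0],
  [[0, 0, 0], 0],
])

```text
time_s: 8.8
tcp_pos: [0.4411, -0.0435, 0.164]
ee_rot: [[0.934, 0.357, 0.001], [0.357, -0.934, -0.0], [0.001, 0.0, -1.0]]
wrist_force: [-0.2, 0.3, 8.4]
gripper_width: 0.007
gripper_force: 4.0
```

Emit:
apply_moves([
  [[0, 0, 0], 0],
  [[0, 0, 0], 0],
  [[0, 0, 0], 0],
  [[0, 0, 0], 0],
  [[0, 0, 0], 0],
])

```text
time_s: 9.22
tcp_pos: [0.4411, -0.0435, 0.164]
ee_rot: [[0.934, 0.358, 0.001], [0.358, -0.934, -0.0], [0.001, 0.0, -1.0]]
wrist_force: [-0.1, -0.0, 8.0]
gripper_width: 0.006
gripper_force: 4.0
```

Emit:
apply_moves([
  [[0, 0, 0], 0],
  [[0, 0, 0], 0],
  [[0, 0, 0], 0],
  [[0, 0, 0], 0],
  [[0, 0, 0], 0],
])

```text
time_s: 9.63
tcp_pos: [0.4411, -0.0435, 0.164]
ee_rot: [[0.934, 0.357, 0.001], [0.357, -0.934, -0.0], [0.001, 0.0, -1.0]]
wrist_force: [-0.2, 0.6, 8.1]
gripper_width: 0.006
gripper_force: 4.0
```

Emit:
apply_moves([
  [[0, 0, 0], 0],
  [[0, 0, 0], 0],
  [[0, 0, 0], 0],
  [[0, 0, 0], 0],
  [[0, 0, 0], 0],
])

```text
time_s: 10.05
tcp_pos: [0.4411, -0.0435, 0.164]
ee_rot: [[0.934, 0.357, 0.001], [0.357, -0.934, -0.0], [0.001, 0.0, -1.0]]
wrist_force: [-0.6, 0.4, 7.8]
gripper_width: 0.003
gripper_force: 4.0
```

Emit:
apply_moves([
  [[0, 0, 0], 0],
  [[0, 0, 0], 0],
  [[0, 0, 0], 0],
  [[0, 0, 0], 0],
  [[0, 0, 0], 0],
])

```text
time_s: 10.47
tcp_pos: [0.4411, -0.0435, 0.164]
ee_rot: [[0.934, 0.358, 0.001], [0.358, -0.934, -0.0], [0.001, 0.0, -1.0]]
wrist_force: [-1.8, 0.1, 7.7]
gripper_width: 0.005
gripper_force: 4.0
```

Emit:
apply_moves([
  [[0, 0, 0], 0],
  [[0, 0, 0], 0],
  [[0, 0, 0], 0],
  [[0, 0, 0], 0],
  [[0, 0, 0], 0],
])

```text
time_s: 10.88
tcp_pos: [0.4411, -0.0435, 0.164]
ee_rot: [[0.934, 0.357, 0.001], [0.357, -0.934, -0.0], [0.001, 0.0, -1.0]]
wrist_force: [-0.6, 0.7, 8.7]
gripper_width: 0.002
gripper_force: 4.0
```

Emit:
apply_moves([
  [[0, 0, 0], 0],
  [[0, 0, 0], 0],
  [[0, 0, 0], 0],
  [[0, 0, 0], 0],
  [[0, 0, 0], 0],
])

```text
time_s: 11.3
tcp_pos: [0.4411, -0.0434, 0.164]
ee_rot: [[0.934, 0.358, 0.001], [0.358, -0.934, -0.0], [0.001, 0.0, -1.0]]
wrist_force: [-0.7, 0.2, 7.9]
gripper_width: 0.007
gripper_force: 4.0
```

Emit:
apply_moves([
  [[0, 0, 0], 0],
  [[0, 0, 0], 0],
  [[0, 0, 0], 0],
  [[0, 0, 0], 0],
  [[0, 0, 0], 0],
])

```text
time_s: 11.72
tcp_pos: [0.4411, -0.0435, 0.164]
ee_rot: [[0.934, 0.357, 0.001], [0.357, -0.934, -0.0], [0.001, 0.0, -1.0]]
wrist_force: [-0.1, 0.6, 8.3]
gripper_width: 0.005
gripper_force: 4.0
```

Emit:
apply_moves([
  [[0, 0, 0], 0],
  [[0, 0, 0], 0],
  [[0, 0, 0], 0],
  [[0, 0, 0], 0],
  [[0, 0, 0], 0],
])

```text
time_s: 12.13
tcp_pos: [0.4411, -0.0435, 0.164]
ee_rot: [[0.934, 0.358, 0.001], [0.358, -0.934, -0.0], [0.001, 0.0, -1.0]]
wrist_force: [-0.4, 0.2, 7.6]
gripper_width: 0.007
gripper_force: 4.0
```

```bash
python3 c.py w3; python3 - <<'E'
import cv2
f=cv2.imread('pics/w3.png'); cv2.imwrite('pics/w3c.png',cv2.resize(f[120:300,150:410],None,fx=3,fy=3,interpolation=2))
E
```

```text
12.1833 [ 0.4411 -0.0434  0.164 ] [ 15.5   7.5 -28.9   0.  -53.5  95.4]
cut key_top 0.62 [  2.8   0.9 466.  226.1] [238.2  98.5]
cut pressure_pin 0.62 [318.3 225.    8.7   2.8] [322.9 225.7]
```

View pics/w3c.png

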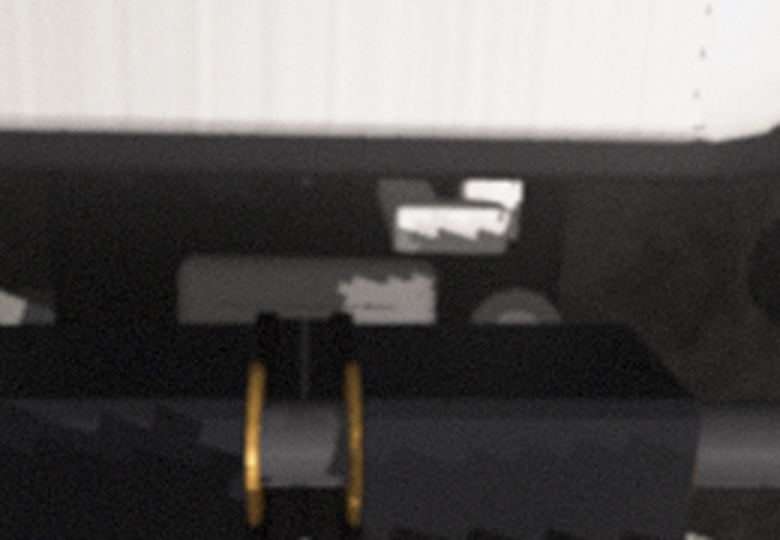

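Crop: fingers rest on the key (310,290), and the pin at (516,320) is partly hidden. The key held rigidly at 8 N for over 3.5 s, so the pin should have sunk. I now press fully.

Emit:
apply_moves([
  [[0, 0, 0.002], 0],
  [[0, 0, 0.001], 0],
  [[0, 0, 0.001], 0],
  [[0, 0, 0.001], 0],
  [[0, 0, 0], 0],
])

```text
time_s: 12.95
tcp_pos: [0.4411, -0.0435, 0.1596]
ee_rot: [[0.934, 0.358, 0.001], [0.358, -0.934, -0.0], [0.001, 0.001, -1.0]]
wrist_force: [-2.2, -0.0, 10.7]
gripper_width: 0.006
gripper_force: 5.8
```

Emit:
apply_moves([
  [[0, 0, 0.001], 0],
  [[0, 0, 0.001], 0],
  [[0, 0, 0], 0],
  [[0, 0, 0], 0],
])

```text
time_s: 13.28
tcp_pos: [0.4411, -0.0435, 0.1575]
ee_rot: [[0.934, 0.358, 0.001], [0.358, -0.934, -0.0], [0.001, 0.001, -1.0]]
wrist_force: [-2.1, 1.4, 10.6]
gripper_width: 0.006
gripper_force: 5.7
```

Emit:
apply_moves([
  [[0, 0, 0.001], 0],
  [[0, 0, 0.001], 0],
  [[0, 0, 0], 0],
  [[0, 0, 0], 0],
])

```text
time_s: 13.62
tcp_pos: [0.4412, -0.0435, 0.156]
ee_rot: [[0.934, 0.358, 0.001], [0.358, -0.934, -0.0], [0.001, 0.001, -1.0]]
wrist_force: [-3.2, 1.5, 14.5]
gripper_width: 0.005
gripper_force: 7.1
```

Emit:
apply_moves([
  [[0, 0, 0.0005], 0],
  [[0, 0, 0], 0],
  [[0, 0, 0], 0],
  [[0, 0, 0], 0],
])

```text
time_s: 13.95
tcp_pos: [0.4412, -0.0435, 0.1559]
ee_rot: [[0.934, 0.358, 0.001], [0.358, -0.934, -0.0], [0.001, 0.001, -1.0]]
wrist_force: [-4.9, 1.9, 18.5]
gripper_width: 0.004
gripper_force: 8.6
```

Emit:
apply_moves([
  [[-0.001, 0, -0.01], 0],
  [[-0.004, 0, -0.02], 0],
  [[-0.005, 0, -0.03], 0],
  [[-0.005, 0, -0.04], 0],
  [[0, 0, -0.04], 0],
])

```text
time_s: 14.37
tcp_pos: [0.4241, -0.0491, 0.2935]
ee_rot: [[0.934, 0.357, -0.006], [0.357, -0.934, -0.0], [-0.005, -0.002, -1.0]]
wrist_force: [1.0, 0.9, -0.2]
gripper_width: 0.0
gripper_force: 0.0
```

Emit:
apply_moves([
  [[0, -0.02, 0], 0],
  [[0, -0.03, 0], 0],
  [[0, -0.01, 0], 0],
  [[0, 0, 0], 0],
])

```text
time_s: 14.7
tcp_pos: [0.4037, 0.0084, 0.2929]
ee_rot: [[0.933, 0.359, -0.002], [0.359, -0.933, 0.001], [-0.002, -0.001, -1.0]]
wrist_force: [-0.2, 0.0, -0.5]
gripper_width: 0.008
gripper_force: 0.0
```

```bash
python3 c.py w4
```

```text
14.75 [0.4042 0.0077 0.2929] [ 24.3  -3.1 -20.4  -0.1 -72.9  86.7]
key_top 0.55 [316.4 171.8]
stay_grip 0.55 [165.6 125.9]
cut stay_grip 0.62 [134.3  50.1  86.4  88. ] [176.9 126. ]
cut pressure_pin 0.71 [1.399e+02 1.000e-01 3.110e+02 1.910e+02] [315.6  80.2]
```

View pics/w4.png

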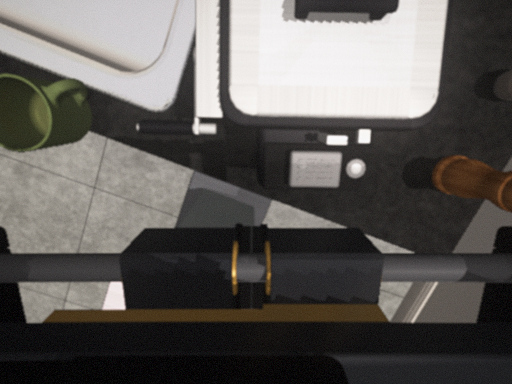

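The lid now appears larger (raised), its front edge at row 118. The key sits at (316,170), and the black grip spans (137..192, 127).

```bash
python3 - <<'E'
from h import *
import pickle
P=[pickle.load(open(f'w{i}.pkl','rb'))[0] for i in (1,2,4)]
S=np.array([512,384.])
for nm,uv in (('end',[(131,94.5),(75,114.5),(137,126.5)]),('inner',[None,(131,115.5),(192,127.5)]),('key',[None,None,(316,170)])):
    R=[ray(p,np.array(a)/S) for p,a in zip(P,uv) if a is not None]
    print(nm,tri(R).round(4) if len(R)>1 else '',[(e+d*((.155 if nm=='key' else .148)-e[2])/d[2]).round(4) for e,d in R])
E
```

```text
end [0.4163 0.1356 0.1474] [array([0.4159, 0.1348, 0.148 ]), array([0.4164, 0.1357, 0.148 ]), array([0.4168, 0.1355, 0.148 ])]
inner [0.4359 0.0835 0.1539] [array([0.4348, 0.0855, 0.148 ]), array([0.4356, 0.0845, 0.148 ])]
key  [array([ 0.4416, -0.0459,  0.155 ])]
```

Emit:
apply_moves([
  [[0, 0, 0], 6.92],
  [[0, 0, 0], 6.92],
  [[0, 0, 0], 6.92],
  [[0, 0, 0], 6.92],
  [[0, 0, 0], 6.92],
], hand=0.045)

```text
time_s: 15.52
tcp_pos: [0.4054, 0.0069, 0.2936]
ee_rot: [[0.97, -0.243, -0.0], [-0.243, -0.97, -0.0], [-0.0, 0.0, -1.0]]
wrist_force: [0.3, 0.0, 0.9]
gripper_width: 0.298
gripper_force: 0.0
```

Emit:
apply_moves([
  [[0, 0, 0], 6.92],
  [[0, 0, 0], 6.92],
  [[0, 0, 0], 6.92],
  [[0, 0, 0], 6.92],
  [[0, 0, 0], 6.92],
])

```text
time_s: 15.93
tcp_pos: [0.4054, 0.0069, 0.2936]
ee_rot: [[0.66, -0.751, -0.0], [-0.751, -0.66, -0.0], [-0.0, 0.0, -1.0]]
wrist_force: [0.2, -0.0, -0.4]
gripper_width: 0.511
gripper_force: 0.0
```

Emit:
apply_moves([
  [[0, 0, 0], 6.92],
  [[0, 0, 0], 6.92],
  [[0, 0, 0], 6.92],
  [[0, 0, 0], 0],
])

```text
time_s: 16.27
tcp_pos: [0.4054, 0.0069, 0.2936]
ee_rot: [[0.355, -0.935, -0.0], [-0.935, -0.355, -0.0], [-0.0, 0.0, -1.0]]
wrist_force: [-0.2, 1.0, -0.5]
gripper_width: 0.518
gripper_force: 0.0
```

Emit:
apply_moves([
  [[-0.031, -0.019, 0], 0],
  [[-0.031, -0.019, 0], 0],
  [[-0.031, -0.019, 0], 0],
  [[0, 0, 0], 0],
  [[0, 0, 0], 0],
])

```text
time_s: 16.68
tcp_pos: [0.4255, 0.1156, 0.2932]
ee_rot: [[0.362, -0.932, -0.001], [-0.932, -0.362, -0.001], [0.0, 0.001, -1.0]]
wrist_force: [-0.5, -0.4, -0.0]
gripper_width: 0.516
gripper_force: 0.0
```

Emit:
apply_moves([
  [[0, 0.001, 0.035], 0],
  [[0, 0, 0.035], 0],
  [[0, 0, 0.035], 0],
  [[0, 0, 0.02], 0],
  [[0, 0, 0], 0],
])

```text
time_s: 17.1
tcp_pos: [0.4212, 0.1113, 0.1646]
ee_rot: [[0.357, -0.934, -0.009], [-0.934, -0.357, -0.005], [0.001, 0.01, -1.0]]
wrist_force: [0.4, -1.1, -0.3]
gripper_width: 0.515
gripper_force: 0.0
```

```bash
python3 c.py w5
```

```text
17.15 [0.4232 0.1123 0.1673] [ 36.3   6.9 -29.1   0.  -54.3 -15.3]
stay_grip 0.94 [243.8 225.1]
cut key_top 0.74 [  2.1   0.  361.8 251.3] [156.7  81.5]
cut stay_grip 0.67 [130.6 143.8 126.4 110.1] [242.7 198.2]
```

View pics/w5.png

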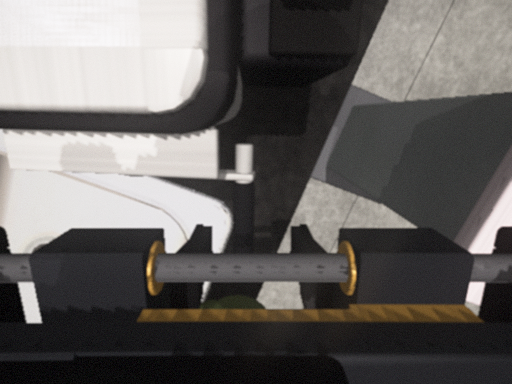

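The bar (column 245) lies between the fingers (columns 200 and 300). I descend and close.

Emit:
apply_moves([
  [[0, 0, 0.02], 0],
  [[0, 0, 0.012], 0],
  [[0, 0, 0.006], 0],
  [[0, 0, 0], 0],
  [[0, 0, 0], 0],
])

```text
time_s: 17.92
tcp_pos: [0.4247, 0.1143, 0.1312]
ee_rot: [[0.358, -0.934, 0.001], [-0.934, -0.358, 0.0], [0.0, -0.001, -1.0]]
wrist_force: [0.0, 0.1, 0.7]
gripper_width: 0.519
gripper_force: 0.0
```

Emit:
apply_moves([
  [[0, 0, 0], 0],
  [[0, 0, 0], 0],
  [[0, 0, 0], 0],
  [[0, 0, 0], 0],
  [[0, 0, 0], 0],
], hand=0)

```text
time_s: 18.33
tcp_pos: [0.4245, 0.1142, 0.131]
ee_rot: [[0.358, -0.934, 0.001], [-0.934, -0.358, 0.0], [-0.0, -0.001, -1.0]]
wrist_force: [0.3, -0.9, -0.2]
gripper_width: 0.223
gripper_force: 0.0
```

Emit:
apply_moves([
  [[0, 0, 0], 0],
  [[0, 0, 0], 0],
  [[0, 0, 0], 0],
])

```text
time_s: 18.58
tcp_pos: [0.4249, 0.1143, 0.1309]
ee_rot: [[0.358, -0.934, 0.001], [-0.934, -0.358, 0.0], [-0.0, -0.001, -1.0]]
wrist_force: [1.0, 0.1, -0.4]
gripper_width: 0.133
gripper_force: 30.0
```

Grip held at 30 N. I now follow the arc.

Emit:
apply_moves([
  [[0, -0.0014, -0.0094], 0],
  [[0, -0.0028, -0.009], 0],
  [[0, -0.0041, -0.0087], 0],
  [[0, 0, 0], 0],
  [[0, 0, 0], 0],
])

```text
time_s: 19.0
tcp_pos: [0.4348, 0.1179, 0.1588]
ee_rot: [[0.358, -0.934, 0.006], [-0.934, -0.358, 0.002], [0.0, -0.006, -1.0]]
wrist_force: [6.6, -1.2, -3.1]
gripper_width: 0.137
gripper_force: 30.0
```

Emit:
apply_moves([
  [[0, -0.0052, -0.0078], 0],
  [[0, -0.0064, -0.0071], 0],
  [[0, 0, 0], 0],
  [[0, 0, 0], 0],
])

```text
time_s: 19.33
tcp_pos: [0.4456, 0.1217, 0.1723]
ee_rot: [[0.358, -0.934, 0.005], [-0.934, -0.358, 0.001], [0.001, -0.005, -1.0]]
wrist_force: [11.8, -2.3, -9.9]
gripper_width: 0.134
gripper_force: 30.0
```

The force is radial (inward), so the start angle was nearer 0.13. I re-plan the arc.

Emit:
apply_moves([
  [[0, -0.0094, -0.0043], 0],
  [[0, -0.0074, -0.0041], 0],
  [[0, 0, 0], 0],
  [[0, 0, 0], 0],
])

```text
time_s: 19.67
tcp_pos: [0.459, 0.1268, 0.1808]
ee_rot: [[0.358, -0.934, 0.0], [-0.934, -0.358, -0.001], [0.001, 0.0, -1.0]]
wrist_force: [3.9, -3.8, -6.0]
gripper_width: 0.138
gripper_force: 30.0
```

Emit:
apply_moves([
  [[0, -0.0078, -0.0022], 0],
  [[0, -0.0089, -0.0017], 0],
  [[0, -0.009, -0.0007], 0],
  [[0, 0, 0], 0],
  [[0, 0, 0], 0],
])

```text
time_s: 20.08
tcp_pos: [0.4835, 0.1361, 0.1865]
ee_rot: [[0.358, -0.934, 0.001], [-0.934, -0.358, -0.001], [0.001, -0.001, -1.0]]
wrist_force: [2.2, -5.3, -0.9]
gripper_width: 0.133
gripper_force: 30.0
```

Emit:
apply_moves([
  [[0, -0.0091, 0.0004], 0],
  [[0, -0.0089, 0.0016], 0],
  [[0, 0, 0], 0],
  [[0, 0, 0], 0],
])

```text
time_s: 20.42
tcp_pos: [0.5004, 0.1423, 0.1844]
ee_rot: [[0.358, -0.934, 0.002], [-0.934, -0.358, -0.001], [0.002, -0.001, -1.0]]
wrist_force: [2.6, -5.0, -1.7]
gripper_width: 0.133
gripper_force: 30.0
```

Forces stay low, so I continue to the stop.

Emit:
apply_moves([
  [[0, -0.0087, 0.0029], 0],
  [[0, -0.0081, 0.004], 0],
  [[0, 0, 0], 0],
  [[0, 0, 0], 0],
])

```text
time_s: 20.75
tcp_pos: [0.5162, 0.1481, 0.1774]
ee_rot: [[0.358, -0.934, 0.002], [-0.934, -0.358, -0.001], [0.002, -0.001, -1.0]]
wrist_force: [3.4, -6.8, -1.7]
gripper_width: 0.137
gripper_force: 30.0
```

Emit:
apply_moves([
  [[0, -0.0055, 0.0038], 0],
  [[0, 0, 0], 0],
  [[0, 0, 0], 0],
  [[0, 0, 0], 0],
])

```text
time_s: 21.08
tcp_pos: [0.5212, 0.15, 0.1738]
ee_rot: [[0.358, -0.934, 0.002], [-0.934, -0.358, -0.001], [0.002, -0.001, -1.0]]
wrist_force: [3.5, -5.9, -0.9]
gripper_width: 0.134
gripper_force: 30.0
```

Emit:
apply_moves([
  [[0, -0.0026, 0.002], 0],
  [[0, 0, 0], 0],
  [[0, 0, 0], 0],
])

```text
time_s: 21.33
tcp_pos: [0.5234, 0.1508, 0.172]
ee_rot: [[0.358, -0.934, 0.001], [-0.934, -0.358, -0.002], [0.002, -0.001, -1.0]]
wrist_force: [1.1, -7.2, -0.6]
gripper_width: 0.132
gripper_force: 30.0
```

Emit:
apply_moves([
  [[0, -0.002, 0.0018], 0],
  [[0, 0, 0], 0],
  [[0, 0, 0], 0],
])

```text
time_s: 21.58
tcp_pos: [0.5249, 0.1513, 0.1706]
ee_rot: [[0.358, -0.934, 0.001], [-0.934, -0.358, -0.002], [0.002, 0.0, -1.0]]
wrist_force: [-1.1, -6.0, 2.6]
gripper_width: 0.138
gripper_force: 30.0
```

At the stop: the force now opposes the motion. I open and withdraw upward.

Emit:
apply_moves([
  [[0, 0, 0], 0],
  [[0, 0, 0], 0],
  [[0, 0, 0], 0],
  [[0, 0, 0], 0],
  [[0, 0, 0], 0],
], hand=0.04)

```text
time_s: 22.0
tcp_pos: [0.5248, 0.1532, 0.1695]
ee_rot: [[0.358, -0.934, 0.001], [-0.934, -0.358, 0.001], [-0.0, -0.001, -1.0]]
wrist_force: [-1.3, -1.2, 0.3]
gripper_width: 0.408
gripper_force: 0.0
```

Emit:
apply_moves([
  [[-0.001, 0, -0.01], 0],
  [[-0.002, 0, -0.02], 0],
  [[-0.01, 0, -0.03], 0],
  [[-0.01, 0, -0.035], 0],
  [[-0.01, 0, -0.035], 0],
])

```text
time_s: 22.42
tcp_pos: [0.5123, 0.1835, 0.3013]
ee_rot: [[0.358, -0.934, 0.0], [-0.934, -0.358, -0.0], [0.0, 0.0, -1.0]]
wrist_force: [0.7, 1.5, 0.0]
gripper_width: 0.454
gripper_force: 0.0
```

Emit:
apply_moves([
  [[-0.03, 0.025, 0], 0],
  [[-0.03, 0.025, 0], 0],
  [[0, 0.03, 0], 0],
  [[0, 0.03, 0], 0],
  [[0, 0, 0], 0],
])

```text
time_s: 22.83
tcp_pos: [0.3847, 0.1984, 0.3006]
ee_rot: [[0.36, -0.933, -0.0], [-0.933, -0.36, 0.002], [-0.002, -0.001, -1.0]]
wrist_force: [-0.2, -0.1, -1.3]
gripper_width: 0.459
gripper_force: 0.0
```

```bash
python3 - <<'E'
from h import *
a=imaging.capture('scene')['frame'];b=imaging.capture('wrist')['frame']
a=cv2.resize(a[140:300,150:363],(400,300),interpolation=2)
cv2.imwrite('pics/end.png',np.hstack([a,cv2.resize(b,(400,300))])); s=r.sense();print(s['time_s'],s['wrist_force'])
E
```

```text
22.9333 [ 0.27136469 -0.38025655 -0.42606875]
```

View pics/end.png

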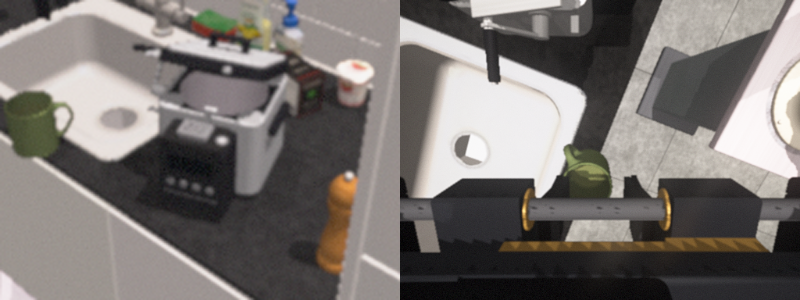

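The picture shows the lid propped well open on the stay at about (225,60), with the mug (33,125) and mill (337,225) upright, and the robot clear. I hand in.

```bash
python3 -c "
from station import r
print(r.finish_job())"
```

```text
the job is handed in; nothing more can be done
None
```

I handed the job in at about 23 s of the 61 s allowed: the key is fully down, the stay is over at its stop, and the last picture shows the lid propped open with the mug and pepper mill upright; the pin (partly hidden, held at the halfway stop about 4 s) and the salt shaker were not confirmed in a picture, and no verdict was returned.

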